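# Add a slotted weight to the easel's counterweight carrier

### The job

Add the large brass slotted disc to the easel's weight carrier: put it over the stem so that it lies flat on the black disc already there, with its slot facing the opposite way from the black disc's slot so that neither can slide off. Set it down gently, do not drop it, keep the black disc on the carrier, and leave the small steel disc where it lies.

Things in the scene. Friction and masses are not known exactly. Their poses are not given: they have to be found in the camera images.
- carrier: Weight carrier fixed to the table: round aluminium foot (96 mm across, 12 mm high) with a round seat (68 mm across) whose top is 30 mm above the table, and an upright steel stem 8 mm thick on its centre line, ending in a 10 mm ball whose top is 95 mm above the table. Origin on the stem's axis at table height, z up; it always stands upright. Its yaw has no meaning.
- black_disc: Black slotted disc, 66 mm across, 16 mm thick, about 0.3 kg, lying loose on the carrier's seat round the stem (its top 46 mm above the table). Origin at the centre of its underside, z up. Its slot, 24 mm wide, is open towards its own +x and ends 12 mm behind the centre, square.
- brass_disc: The disc to hang: brass, same shape as the black one (66 mm across, 16 mm thick, about 0.33 kg), flat and loose on the table. Origin at the centre of its underside, z up. Slot 24 mm wide, open towards its own +x, ending 12 mm behind the centre: 8 mm of play round a centred stem. Can be gripped by the rim, fingers closing along its y (66 mm).
- brass_slot (a point): Mouth of the brass disc's slot: on the rim line at the top face, 33 mm from its centre along its +x.
- small_disc: Bystander: smaller bright steel slotted disc, 48 mm across, 12 mm thick, flat on the table. Not wanted; leave it. Origin at the centre of its underside, slot towards its +x.

How it is judged:
At the end, for the whole second after the job is handed in: The black disc lies on the carrier's seat (within 3 mm in height) and the brass disc flat on it (within 3 mm in height, tilt under about 6 degrees), both with their centres within 14 mm of the stem's axis, the brass slot within 35 degrees of opposite to the black slot, both at rest (horizontal distance between each of brass_disc, black_disc and carrier below 0.014 m and z of brass_disc in the frame of black_disc between 0.013 and 0.019 m and height (world z) of black_disc between 0.027 and 0.033 m and angle between brass_disc's own z axis and vertical below 0.1 rad and angle between the x axis of brass_disc and the x axis of black_disc, either way round below 0.61 rad and x of brass_slot in the frame of black_disc below 0 m and linear speed of each of brass_disc, black_disc below 0.02 m/s); the robot touches nothing.
It fails at once if the small steel disc is moved more than 30 mm (distance of small_disc from where it was at the start of the episode above 0.03 m).
It fails at once if the black disc is taken off the carrier (raised more than 15 mm or moved more than 40 mm aside) (height (world z) of black_disc above 0.045 m or horizontal distance between black_disc and carrier above 0.04 m).
It fails at once if the brass disc is dropped (falls free of the fingers by more than about 25 mm) (linear speed of brass_disc above 0.7 m/s and contact force between the fingers and brass_disc below 0.2 N).
It also fails if it takes over 38 s, if anything falls off the work surface, if the arm or the gripper's body presses on something with over 40 N, if the wrist force passes 120 N, or if a joint passes its speed limit or range.

### The arm

A 6-joint arm with a two-finger parallel gripper is mounted at the origin on the work surface. World frame = base frame: x ahead of the robot, y to its left, z up, the work surface at z = 0. Lengths are in m, angles in rad, forces in N, time in s.
With the tool pointing down it reaches from about 0.425 to 1.125 m from the base axis. Payload 14.9 kg.
Tool frame: the origin (TCP) lies at the very end of the fingers, on their centre line; the grasp point (between the pads) lies 19 mm behind it; z points along the fingers, y is the line along which they close (so a half turn about z gives the same grasp; the last joint's range is limited). The gripper opens to 91 mm and grips with 3 to 60 N. Pads are 32 mm wide; open, the fingers measure 118 mm over their backs; the gripper's body (76 mm by 178 mm) begins 60 mm behind the grasp point.
Start: joints at [-1.308, 0.379, 1.734, -0, 1.028, -0.033], TCP at [0.204, -0.67, 0.214] pointing down, gripper open.
Joint ranges: [-2.77, 2.77], [-0.74, 2.19], [0, 2.66], [-1.06, 4.2], [0.31, 2.87], [-3.08, 3.08]. Speed limits (rad/s): [1.89, 1.89, 2.39, 3.14, 3.14, 3.14].

### API

Orientations are given as a unit quaternion [x, y, z, w].
In Python, from cell import bot, viewer, get_state gives the robot as it stands (bot), with the cameras (viewer) and the readings as plain functions.
- The arm moves only by the shell command python3 steer.py 'ROWS' [FORCE]. ROWS is a JSON object with one list for each field, all of the same length, 1 to 5, a row being the entries at one place: drx, dry, drz (a rotation vector in shares of pi rad (1.0 is pi rad)), x, y, z (the shift in shares of 0.4 m (1.0 is 0.4 m)), aperture (the finger opening in m); each row shifts and turns the commanded pose from where the row before left it, along the tool's axes as they then stand; what a row does not reach is not made up. A row lasts 1/12 s, in which the tool goes at most 0.0417 m and 0.125 rad, less where a joint would pass 70% of its speed; a pose out of reach is approached as far as the arm can. The fingers move at their own pace and stop on an object; FORCE is the grip in N (left out, the last holds). Time passes only in rows, so rows that do not move let the fingers close. It prints the time, the measured TCP pose, the force, the opening and the grip force at its end. No shift or turn number may pass 1 either way. Input that does not fit is refused with a message, and nothing moves.
- get_state(): the state, without advancing time (a new reading comes with each control period).
- viewer.snapshot(name): name is "scene" or "top"; returns the picture (420x560x3 uint8, red, green, blue); there is no depth.
- viewer.camera_info(name): a dict with "fov_y" (degrees; the focal length in pixels is half the picture's height over the tangent of half this angle, whatever the lens; pixels are square), "cx", "cy" (the principal point, pixels), "rvec" (rotation vector, rad) and "tvec" (3), from world to camera coordinates, as OpenCV has them. Camera axes: x right, y down, z forward; pixel columns grow to the right and rows downward; lengths in m; the calibration is good to about 2 mm. A picture is of the moment at which its call begins. camera_info takes no time and is no camera call.
- bot.close_job(): hands the job in; it is judged then, once.
The state is a dict: "clock": time; "joints": joint angles; "dq": joint speeds; "joint_torque": joint torques, N m; "position": TCP position; "eef_rot": TCP orientation; "ft_force": force on the tool from outside, world axes, zero at the start; "ft_torque": the same for the moment, N m; "width": finger opening in m; "finger_force": force on a finger pad.
Only numpy, scipy, OpenCV 4.12 (cv2) and the standard library are available. Lean on these libraries where they do the work, as an engineer would, in place of code of your own. Each camera call takes 0.05 s, during which the arm holds its last target. There are 200 camera calls.

## Working session

There is one attempt and no reset: what is moved stays moved. The work goes in short steps, Python scripts to look and compute and a shell command to move; the robot and the scene stay as the last step left them, time stands still between calls to the robot, and variables do not carry over. Pictures are saved under pics/ and viewed, at most 10 in all, crops included, and the job is handed in when it is done.

```bash
ls; mkdir -p pics
python3 - <<'E'
from cell import bot, viewer, get_state
import cv2
for n in("scene","top"):
    cv2.imwrite(f"pics/{n}0.png",viewer.snapshot(n)[:,:,::-1]); print(n,viewer.camera_info(n))
s=get_state();print(s['position'],s['eef_rot'],s['width'],s['clock'])
E
```

```text
cell.py
pics
steer.py
scene {'fov_y': 43.99267781955574, 'cx': 281.2923803668528, 'cy': 206.5006616234128, 'rvec': array([ 2.15166111,  1.4643981 , -0.46009919]), 'tvec': array([-0.20203781, -0.33613869,  1.39624123])}
top {'fov_y': 48.22085292774746, 'cx': 277.55321380065874, 'cy': 205.60901742444645, 'rvec': array([ 2.15377966, -2.15575313,  0.13460933]), 'tvec': array([0.01414277, 0.50741315, 0.92874213])}
[ 0.20394179 -0.66924327  0.21333653] [ 9.89079250e-01  1.47383750e-01 -6.99205985e-05 -5.12080430e-04] 0.09140161122344105 0.1
```

View pics/top0.png

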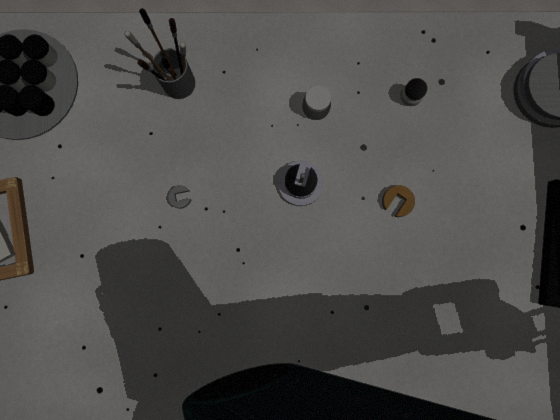

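View pics/scene0.png

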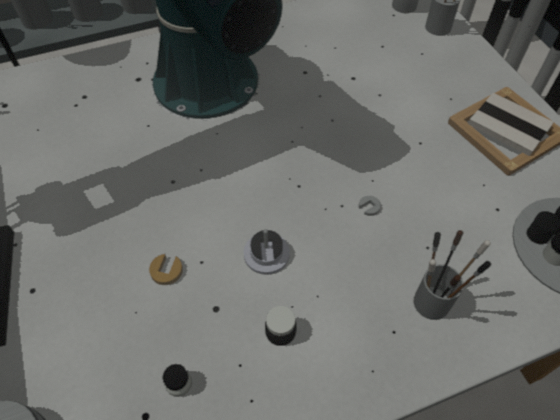

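The top view shows the brass disc near (398,201) with its slot towards the lower left, the carrier near (300,182) and the small disc near (179,197). Next I measure these and enlarge the carrier.

```bash
cat > h.py <<'E'
import numpy as np, cv2
from cell import bot, viewer, get_state
def cam(n):
    c=viewer.camera_info(n); f=210/np.tan(np.radians(c['fov_y'])/2)
    return np.array([[f,0,c['cx']],[0,f,c['cy']],[0,0,1]]),cv2.Rodrigues(c['rvec'])[0],np.array(c['tvec'])
def ray(n,uv,z):
    K,R,t=cam(n); d=R.T@np.linalg.solve(K,[*uv,1]); o=-R.T@t
    return o+d*(z-o[2])/d[2]
def proj(n,p):
    K,R,t=cam(n); q=K@(R@np.array(p)+t); return q[:2]/q[2]
def brass(n,img):
    h=cv2.cvtColor(img,cv2.COLOR_RGB2HSV)
    m=cv2.inRange(h,(8,110,70),(28,255,255))
    return m
E
python3 - <<'E'
from h import *
for n,box in(("scene",(200,320,130,290)),("top",(150,230,260,430))):
    im=cv2.imread(f"pics/{n}0.png"); m=brass(n,im[:,:,::-1])
    r0,r1,c0,c1=(225,290,140,300) if n=="scene" else (150,225,265,425)
    mm=np.zeros_like(m); mm[r0:r1,c0:c1]=m[r0:r1,c0:c1]
    cs,_=cv2.findContours(mm,cv2.RETR_EXTERNAL,cv2.CHAIN_APPROX_NONE); c=max(cs,key=cv2.contourArea)
    print(n,cv2.contourArea(c),cv2.minEnclosingCircle(c))
    P=np.array([ray(n,p,0.016)[:2] for p in c[:,0]],np.float32)
    ctr,r=cv2.minEnclosingCircle(P); print('world',ctr,r)
    d=np.array(P)-ctr; 
    mu=cv2.moments(mm,True); g=ray(n,(mu['m10']/mu['m00'],mu['m01']/mu['m00']),.016)[:2]
    print('centroid off',g-ctr,'slot yaw',np.degrees(np.arctan2(*-(g-ctr)[::-1])))
    crop=cv2.resize(im[r0:r1,c0:c1],None,fx=5,fy=5,interpolation=cv2.INTER_CUBIC)
    cv2.imwrite(f"pics/{n}0c.png",np.clip(crop*1.8,0,255).astype('uint8'))
a=cv2.imread("pics/scene0c.png");b=cv2.imread("pics/top0c.png")
cv2.imwrite("pics/both0.png",cv2.resize(np.vstack([a,b]),(686,600)))
E
```

```text
scene 372.0 ((165.5, 268.5), 15.700418472290039)
world (0.5197733044624329, -0.2415323406457901) 0.03161679580807686
centroid off [ 0.00443884 -0.00289543] slot yaw 146.8838043051374
top 426.5 ((399.0140075683594, 200.50933837890625), 15.418811798095703)
world (0.5201921463012695, -0.23947270214557648) 0.03195543587207794
centroid off [ 0.00370405 -0.00279077] slot yaw 143.0042470323534
```

View pics/both0.png

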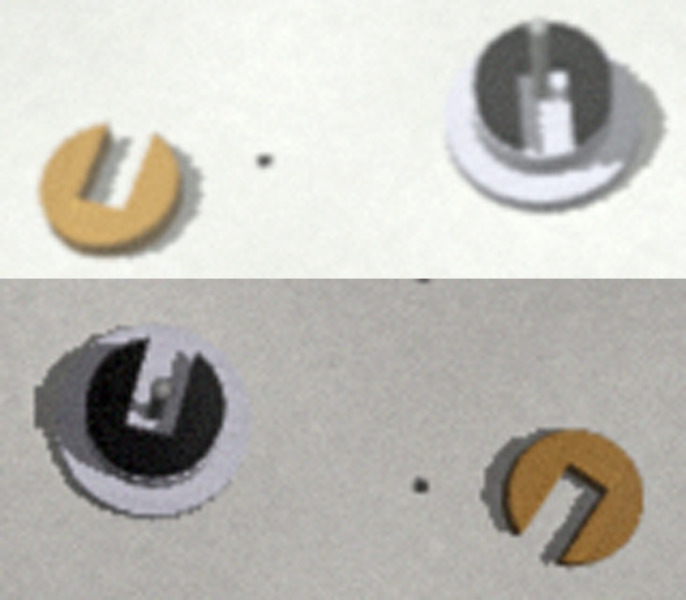

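Run:
```python
from h import *
for n,box,th in(("top",(155,210,270,330),38),("scene",(225,265,245,290),75)):
    im=cv2.imread(f"pics/{n}0.png"); g=cv2.cvtColor(im,cv2.COLOR_BGR2GRAY); r0,r1,c0,c1=box
    m=np.zeros_like(g); m[r0:r1,c0:c1]=(g[r0:r1,c0:c1]<th)*255
    cs,_=cv2.findContours(m,cv2.RETR_EXTERNAL,cv2.CHAIN_APPROX_NONE); c=max(cs,key=cv2.contourArea)
    mm=np.zeros_like(g); cv2.drawContours(mm,[c],-1,255,-1); mm&=m
    P=np.array([ray(n,p,.046)[:2] for p in c[:,0]],np.float32); ctr,r=cv2.minEnclosingCircle(P)
    ys,xs=np.nonzero(mm); q=ray(n,(xs.mean(),ys.mean()),.046)[:2]
    print(n,cv2.contourArea(c),'black',ctr,r,'off',q-ctr,'yaw',np.degrees(np.arctan2(*(ctr-q)[::-1])))
    # aluminium foot: bluish
    b=im.astype(int); k=((b[:,:,0]-b[:,:,2])>6).astype('uint8')*255; z=np.zeros_like(k)
    a0,a1,e0,e1=(150,215,265,335) if n=="top" else (220,285,230,305); z[a0:a1,e0:e1]=k[a0:a1,e0:e1]
    pts=np.argwhere(z)[:,::-1]; 
    cs,_=cv2.findContours(z,cv2.RETR_EXTERNAL,cv2.CHAIN_APPROX_NONE); c=max(cs,key=cv2.contourArea)
    P=np.array([ray(n,p,.012)[:2] for p in c[:,0]],np.float32); print(' foot',cv2.contourArea(c),cv2.minEnclosingCircle(P))
# ball: top crop (162,388)->px ; scene crop (538,25)
k=800/686; kk=700/600
bt=(265+162*k/5,150+(388-278.6)*kk/5); bs=(140+538*k/5,225+27*kk/5)
print('ball px',bt,bs,'at .09:',ray('top',bt,.09),ray('scene',bs,.09))
```

```text
top 527.0 black (0.5571104884147644, -0.03189580887556076) 0.034509189426898956 off [-0.00344148  0.00107685] yaw -17.375139038841276
 foot 0.0 ((0.5154625177383423, -0.03953884541988373), 9.999999747378752e-05)
scene 554.0 black (0.5656988620758057, -0.03952965885400772) 0.04007388651371002 off [-0.00404851  0.00396617] yaw -44.41135346213069
 foot 1.5 ((0.5956127643585205, -0.04766366258263588), 0.0077115511521697044)
ball px (302.7842565597668, 175.52666666666667) (265.48104956268224, 231.3) at .09: [ 0.55882814 -0.03543251  0.09      ] [ 0.55685911 -0.03539613  0.09      ]
```

Stem at about (0.558, -0.035), with both views agreeing within 2 mm. Black slot yaw is about -15°. Brass is at (0.520, -0.2405), slot yaw about 145°. Moving over the brass.

Units first: shifts go in shares of 0.4 m and turns go in shares of pi rad. So 0.0305 m / 0.4 = 0.0763, -0.0227 m / 0.4 = -0.0568.

```bash
python3 steer.py '{"drx":[0,0,0,0,0],"dry":[0,0,0,0,0],"drz":[0,0,0,0,0],"x":[0.0763,0.0763,0.0763,0.0763,0.0763],"y":[-0.0568,-0.0568,-0.0568,-0.0568,-0.0568],"z":[0,0,0,0,0],"aperture":[0.091,0.091,0.091,0.091,0.091]}' 40
python3 steer.py '{"drx":[0,0,0,0,0],"dry":[0,0,0,0,0],"drz":[0,0,0,0,0],"x":[0.0763,0.0763,0.0763,0.0763,0.0763],"y":[-0.0568,-0.0568,-0.0568,-0.0568,-0.0568],"z":[0,0,0,0,0],"aperture":[0.091,0.091,0.091,0.091,0.091]}'
python3 steer.py '{"drx":[0,0,0,0,0],"dry":[0,0,0,0,0],"drz":[0,0,0,0,0.0361],"x":[0.0763,0.0763,0.0763,0.0763,0],"y":[-0.0568,-0.0568,-0.0568,-0.0568,0],"z":[0,0,0,0,0],"aperture":[0.091,0.091,0.091,0.091,0.091]}'
python3 steer.py '{"drx":[0,0,0,0,0],"dry":[0,0,0,0,0],"drz":[0.0361,0.0361,0.0361,0.0361,0.0361],"x":[0,0,0,0,0],"y":[0,0,0,0,0],"z":[0,0,0,0,0],"aperture":[0.091,0.091,0.091,0.091,0.091]}'
python3 steer.py '{"drx":[0,0,0],"dry":[0,0,0],"drz":[0.0361,0.0361,0],"x":[0,0,0],"y":[0,0,0],"z":[0,0,0],"aperture":[0.091,0.091,0.091]}'
cat > to.py <<'E'
import sys
from h import *
from scipy.spatial.transform import Rotation as Ro
s=get_state(); R=Ro.from_quat(s['eef_rot']); M=R.as_matrix()
x,y,z,yaw=map(float,sys.argv[1:5])  # target TCP, target tool-y yaw deg
dy=(yaw-np.degrees(np.arctan2(M[1,1],M[0,1]))+180)%360-180
print('t',s['clock'],'tool delta',R.inv().apply(np.array([x,y,z])-s['position']).round(4),'rz',round(-np.radians(dy),4),'tilt',M[:,2].round(4),'q',np.round(s['joints'],2))
E
python3 to.py .520 -.2405 .004 -125
```

```text
clock: 0.52
position: [0.3174, -0.5148, 0.2136]
eef_rot: [0.989, 0.147, -0.0, -0.0]
ft_force: [0.7, -0.1, 0.9]
width: 0.0909
finger_force: 0.0
clock: 0.93
position: [0.4302, -0.3618, 0.2138]
eef_rot: [0.989, 0.147, -0.0, -0.0]
ft_force: [0.6, 0.0, -0.3]
width: 0.0911
finger_force: 0.0
clock: 1.35
position: [0.5224, -0.237, 0.2139]
eef_rot: [0.996, 0.094, 0.0, -0.0]
ft_force: [-0.8, -1.3, -0.3]
width: 0.091
finger_force: 0.0
clock: 1.77
position: [0.5197, -0.241, 0.2136]
eef_rot: [0.981, -0.194, -0.0, -0.0]
ft_force: [-0.7, 0.3, 0.0]
width: 0.091
finger_force: 0.0
clock: 2.02
position: [0.5197, -0.2411, 0.2137]
eef_rot: [0.953, -0.304, -0.0, -0.0]
ft_force: [-0.6, 1.1, 0.1]
width: 0.0911
finger_force: 0.0
t 2.0167 tool delta [ 0.     -0.0006  0.2097] rz -0.0068 tilt [-4.e-04  2.e-04 -1.e+00] q [-0.47  0.18  1.99  0.    0.97  1.71]
```

Scaled: 0.035 m / 0.4 = 0.0875.

```bash
python3 steer.py '{"drx":[0,0,0,0,0],"dry":[0,0,0,0,0],"drz":[0,0,0,0,0],"x":[0,0,0,0,0],"y":[0,0,0,0,0],"z":[0.0875,0.0875,0.0875,0.0875,0.0875],"aperture":[0.091,0.091,0.091,0.091,0.091]}'|tail -3
python3 steer.py '{"drx":[0,0,0,0],"dry":[0,0,0,0],"drz":[0,0,0,0],"x":[0,0,0,0],"y":[0,0,0,0],"z":[0.0375,0.025,0.0225,0],"aperture":[0.091,0.091,0.091,0.091]}'
python3 to.py .520 -.2405 .004 -125
python3 steer.py '{"drx":[0,0,0,0,0],"dry":[0,0,0,0,0],"drz":[0,0,0,0,0],"x":[0,0,0,0,0],"y":[0,0,0,0,0],"z":[0,0,0,0,0],"aperture":[0.06,0.06,0.06,0.06,0.06]}' 40
python3 steer.py '{"drx":[0,0,0],"dry":[0,0,0],"drz":[0,0,0],"x":[0,0,0],"y":[0,0,0],"z":[0,0,0],"aperture":[0.06,0.06,0.06]}'
```

```text
ft_force: [1.6, -0.3, -0.1]
width: 0.091
finger_force: 0.0
clock: 2.77
position: [0.5195, -0.241, 0.004]
eef_rot: [0.954, -0.301, -0.001, -0.0]
ft_force: [-0.2, -0.7, 0.3]
width: 0.0912
finger_force: 0.0
t 2.7667 tool delta [ 0.0001 -0.0006  0.    ] rz 0.0004 tilt [-1.e-03  5.e-04 -1.e+00] q [-0.47  0.51  2.04 -0.    0.59  1.71]
clock: 3.18
position: [0.5204, -0.2414, 0.0058]
eef_rot: [0.954, -0.301, 0.001, 0.0]
ft_force: [-1.2, 0.8, 7.6]
width: 0.0647
finger_force: 40.0
clock: 3.43
position: [0.5204, -0.2414, 0.0058]
eef_rot: [0.954, -0.301, 0.001, 0.0]
ft_force: [-2.2, 0.9, 8.5]
width: 0.0647
finger_force: 40.0
```

Scaled: -0.03 m / 0.4 = -0.075, -0.02 m / 0.4 = -0.05.

```bash
python3 steer.py '{"drx":[0,0,0,0,0],"dry":[0,0,0,0,0],"drz":[0,0,0,0,0],"x":[0,0,0,0,0],"y":[0,0,0,0,0],"z":[-0.025,-0.05,-0.075,-0.075,-0.075],"aperture":[0.06,0.06,0.06,0.06,0.06]}'
python3 steer.py '{"drx":[0,0],"dry":[0,0],"drz":[0,0],"x":[0,0],"y":[0,0],"z":[-0.075,0],"aperture":[0.06,0.06]}'
python3 - <<'E'
from h import *
a=viewer.snapshot("scene");b=viewer.snapshot("top")
p=get_state()['position'];o=[]
for n,i in(("scene",a),("top",b)):
    cv2.imwrite(f"pics/{n}1.png",i[:,:,::-1]); u,v=proj(n,p).astype(int); u=max(u,75)
    o.append(np.clip(cv2.resize(i[v-50:v+50,u-75:u+75,::-1],(600,300+0),interpolation=cv2.INTER_CUBIC) if 0 else cv2.resize(i[v-37:v+38,u-75:u+75,::-1],(600,300),interpolation=cv2.INTER_CUBIC)*1.8,0,255)); print(n,u,v)
cv2.imwrite("pics/lift.png",np.vstack(o))
E
python3 to.py .558 -.0354 .15 -105
```

```text
clock: 3.85
position: [0.5193, -0.2408, 0.1265]
eef_rot: [0.954, -0.301, -0.0, -0.0]
ft_force: [0.4, 0.1, -2.8]
width: 0.0646
finger_force: 40.0
clock: 4.02
position: [0.5223, -0.2423, 0.1611]
eef_rot: [0.954, -0.301, 0.004, 0.001]
ft_force: [1.7, -1.1, -2.5]
width: 0.0648
finger_force: 40.0
scene 150 231
top 419 189
t 4.1167 tool delta [-0.0873 -0.1903  0.006 ] rz -0.3504 tilt [ 0.0019 -0.001  -1.    ] q [-0.48  0.26  2.02 -0.    0.86  1.71][ WARN:0@2.285] global loadsave.cpp:1063 imwrite_ Unsupported depth image for selected encoder is fallbacked to CV_8U.
```

View pics/lift.png

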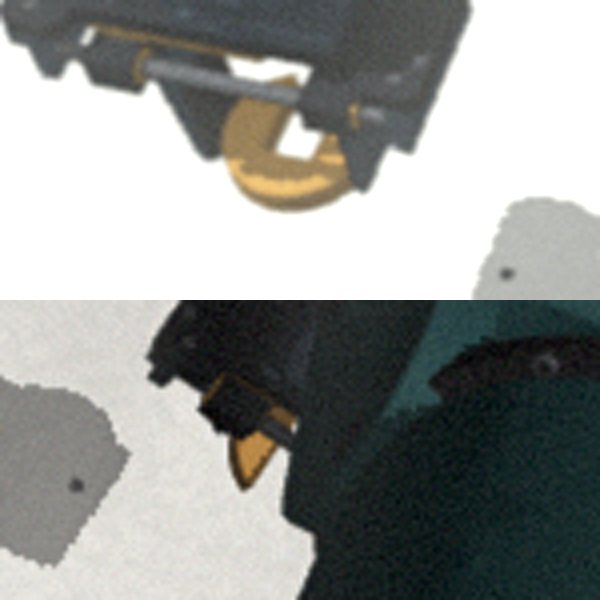

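Disc held and level, slot open towards the upper right in the scene view. Moving it above the stem.

Scaled: -0.0317 m / 0.4 = -0.0793, -0.016 m / 0.4 = -0.04.

```bash
python3 steer.py '{"drx":[0,0,0,0,0],"dry":[0,0,0,0,0],"drz":[0,0,0,0,0],"x":[-0.0188,-0.0363,-0.0363,-0.0363,-0.0363],"y":[-0.04,-0.0793,-0.0793,-0.0793,-0.0793],"z":[0,0,0,0,0],"aperture":[0.06,0.06,0.06,0.06,0.06]}'|tail -3
python3 steer.py '{"drx":[0,0,0,0,0],"dry":[0,0,0,0,0],"drz":[0,0,-0.0372,-0.0372,-0.0372],"x":[-0.0363,-0.0188,0,0,0],"y":[-0.0793,-0.04,0,0,0],"z":[0,0,0,0,0],"aperture":[0.06,0.06,0.06,0.06,0.06]}'|tail -3
python3 steer.py '{"drx":[0,0,0,0],"dry":[0,0,0,0],"drz":[0,0,0,0],"x":[0,0,0,0],"y":[0,0,0,0],"z":[0.0375,0.0375,0,0],"aperture":[0.06,0.06,0.06,0.06]}'
python3 to.py .558 -.0354 .108 -105
python3 - <<'E'
from h import *
a=viewer.snapshot("scene");b=viewer.snapshot("top")
p=get_state()['position'];o=[]
for n,i in(("scene",a),("top",b)):
    cv2.imwrite(f"pics/{n}2.png",i[:,:,::-1]); u,v=proj(n,p).astype(int); print(n,u-75,v-37)
    o.append(np.clip(cv2.resize(i[v-37:v+38,u-75:u+75,::-1],(600,300),interpolation=cv2.INTER_CUBIC)*1.8,0,255).astype('uint8'))
cv2.imwrite("pics/over.png",np.vstack(o))
E
```

```text
ft_force: [0.7, -0.5, -3.8]
width: 0.0646
finger_force: 40.0
ft_force: [-0.1, 0.5, -3.1]
width: 0.0644
finger_force: 40.0
clock: 5.28
position: [0.5563, -0.0348, 0.1233]
eef_rot: [0.991, -0.131, -0.002, 0.0]
ft_force: [-0.2, -0.1, -3.7]
width: 0.0645
finger_force: 40.0
t 5.2833 tool delta [0.0019 0.0001 0.0153] rz -0.0001 tilt [-3.8e-03  4.0e-04 -1.0e+00] q [-0.1   0.29  2.06  0.    0.8   1.73]
scene 190 184
top 228 135
```

View pics/over.png

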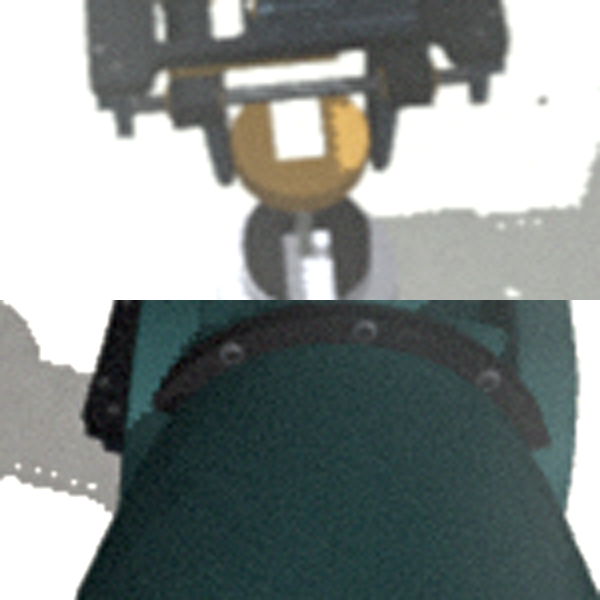

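Run:
```python
from h import *
p=get_state()['position']; 
yaw=np.radians(165);ux=np.array([np.cos(yaw),np.sin(yaw)]);uy=np.array([-ux[1],ux[0]])
zt=p[2]-.0058+.016
q=lambda a,b,z:((proj('scene',[*(p[:2]+a*ux+b*uy),z])-[190,184])*4).round(0)
print('slot corners',q(-.012,.012,zt),q(-.012,-.012,zt),'rim near top',q(-.033,0,zt),'under',q(-.033,0,zt-.016),'sides',q(0,.033,zt),q(0,-.033,zt))
print('slot end meas at top plane', ray('scene',(190+74.75,184+39.5),zt), 'pred',p[:2]-.012*ux)
i=cv2.imread('pics/scene2.png'); print('shift per 5mm x', q(-.017,0,zt)-q(-.012,0,zt))
```

```text
slot corners [278. 163.] [329. 158.] rim near top [308. 198.] under [308. 216.] sides [231. 146.] [370. 133.]
slot end meas at top plane [ 0.5670494  -0.03940972  0.13506102] pred [ 0.56915415 -0.038055  ]
shift per 5mm x [1. 9.]
```

Run:
```python
from h import *
i=cv2.imread('pics/scene2.png')
print(i[218:242,265].tolist())
c=cv2.resize(i[205:245,240:290],None,fx=12,fy=12,interpolation=cv2.INTER_CUBIC)
cv2.imwrite('pics/z.png',np.clip(c*1.8,0,255).astype('uint8'))
```

```text
[[143, 147, 146], [144, 148, 147], [146, 149, 147], [146, 149, 148], [139, 143, 142], [95, 107, 114], [53, 74, 88], [45, 68, 83], [48, 71, 84], [49, 72, 83], [48, 71, 84], [52, 74, 86], [49, 71, 85], [49, 72, 86], [48, 69, 82], [50, 65, 75], [46, 60, 67], [47, 61, 70], [54, 64, 71], [63, 66, 66], [60, 65, 63], [64, 66, 65], [65, 67, 66], [67, 67, 67]]
```

View pics/z.png

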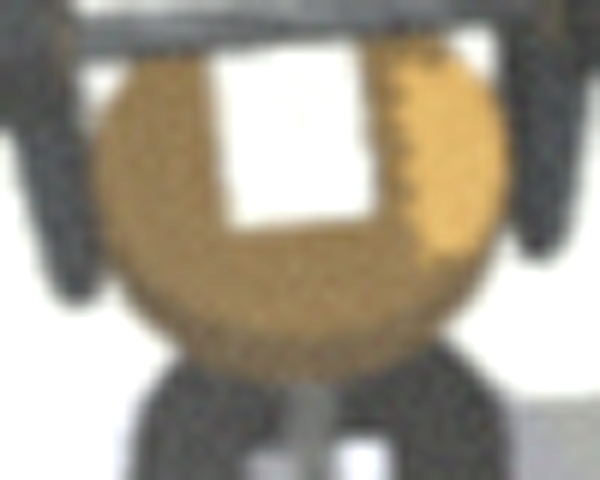

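The slot corners fall within 2 mm of the prediction and the disc is level. Lowering over the stem.

Scaled: 0.01 m / 0.4 = 0.025, 0.0027 m / 0.4 = 0.0068.

```bash
python3 steer.py '{"drx":[0,0,0,0,0],"dry":[0,0,0,0,0],"drz":[0,0,0,0,0],"x":[0.0068,0,0,0,0],"y":[-0.0013,0,0,0,0],"z":[0,0.025,0.02,0.02,0.015],"aperture":[0.06,0.06,0.06,0.06,0.06]}'
python3 steer.py '{"drx":[0,0,0,0],"dry":[0,0,0,0],"drz":[0,0,0,0],"x":[0,0,0,0],"y":[0,0,0,0],"z":[0.015,0.015,0.015,0],"aperture":[0.06,0.06,0.06,0.06]}'
python3 to.py .559 -.035 .0518 -105
python3 - <<'E'
from h import *
i=viewer.snapshot("scene");u,v=255,230
cv2.imwrite("pics/down.png",np.clip(cv2.resize(i[195:265,225:315,::-1],(720,560),interpolation=cv2.INTER_CUBIC)*1.8,0,255).astype('uint8'))
E
```

```text
clock: 5.8
position: [0.5599, -0.0351, 0.0916]
eef_rot: [0.991, -0.131, -0.001, 0.0]
ft_force: [0.0, -0.3, -3.5]
width: 0.0645
finger_force: 40.0
clock: 6.13
position: [0.5598, -0.0351, 0.0737]
eef_rot: [0.991, -0.131, -0.001, 0.0]
ft_force: [0.5, 0.0, -4.1]
width: 0.0647
finger_force: 40.0
t 6.1333 tool delta [-0.0008  0.0001  0.0219] rz 0.0 tilt [-1.6e-03  2.0e-04 -1.0e+00] q [-0.1   0.38  2.06 -0.    0.7   1.73]
```

View pics/down.png

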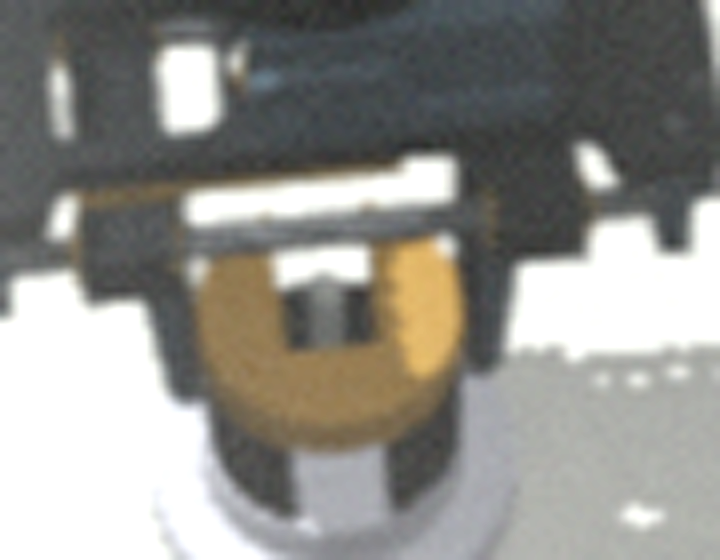

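The stem stands in the brass slot, at (327,310) in the crop, with no contact force. I lower on and feel for contact.

Scaled: 0.006 m / 0.4 = 0.015, 0.005 m / 0.4 = 0.0125.

```bash
python3 steer.py '{"drx":[0,0,0,0,0],"dry":[0,0,0,0,0],"drz":[0,0,0,0,0],"x":[0,0,0,0,0],"y":[0,0,0,0,0],"z":[0.015,0.0125,0.01,0.005,0],"aperture":[0.06,0.06,0.06,0.06,0.06]}'
python3 steer.py '{"drx":[0,0,0],"dry":[0,0,0],"drz":[0,0,0],"x":[0,0,0],"y":[0,0,0],"z":[0.0025,0.0025,0],"aperture":[0.06,0.06,0.06]}'
```

```text
clock: 6.6
position: [0.5602, -0.0351, 0.0574]
eef_rot: [0.991, -0.131, -0.0, 0.0]
ft_force: [-0.3, -0.0, -3.2]
width: 0.0645
finger_force: 40.0
clock: 6.85
position: [0.5605, -0.0352, 0.0559]
eef_rot: [0.991, -0.131, 0.0, -0.0]
ft_force: [0.3, 0.3, -3.5]
width: 0.0648
finger_force: 40.0
```

Scaled: 0.001 m / 0.4 = 0.0025.

```bash
python3 steer.py '{"drx":[0,0,0],"dry":[0,0,0],"drz":[0,0,0],"x":[0,0,0],"y":[0,0,0],"z":[0.0025,0.0025,0],"aperture":[0.06,0.06,0.06]}'|sed -n '2p;4p'
python3 steer.py '{"drx":[0,0],"dry":[0,0],"drz":[0,0],"x":[0,0],"y":[0,0],"z":[0.0025,0],"aperture":[0.06,0.06]}'|sed -n '2p;4p'
python3 steer.py '{"drx":[0,0],"dry":[0,0],"drz":[0,0],"x":[0,0],"y":[0,0],"z":[0.0025,0],"aperture":[0.06,0.06]}'|sed -n '2p;4p'
```

```text
position: [0.5604, -0.0352, 0.0538]
ft_force: [0.6, -0.6, -3.5]
position: [0.5604, -0.0352, 0.0528]
ft_force: [-0.6, -0.1, -4.5]
position: [0.5605, -0.0352, 0.0519]
ft_force: [0.7, -0.3, -4.1]
```

Scaled: 0.0008 m / 0.4 = 0.002.

```bash
python3 steer.py '{"drx":[0,0],"dry":[0,0],"drz":[0,0],"x":[0,0],"y":[0,0],"z":[0.002,0],"aperture":[0.06,0.06]}'|sed -n '2p;4p'
python3 steer.py '{"drx":[0,0],"dry":[0,0],"drz":[0,0],"x":[0,0],"y":[0,0],"z":[0.002,0],"aperture":[0.06,0.06]}'|sed -n '2p;4p'
```

```text
position: [0.5606, -0.0352, 0.0518]
ft_force: [-4.1, 0.4, 10.3]
position: [0.5607, -0.0352, 0.0517]
ft_force: [-9.6, 0.9, 24.4]
```

Scaled: -0.001 m / 0.4 = -0.0025.

```bash
python3 steer.py '{"drx":[0,0],"dry":[0,0],"drz":[0,0],"x":[0,0],"y":[0,0],"z":[-0.0025,0],"aperture":[0.06,0.06]}' 10|sed -n '2p;4p'
python3 steer.py '{"drx":[0,0,0,0,0],"dry":[0,0,0,0,0],"drz":[0,0,0,0,0],"x":[0,0,0,0,0],"y":[0,0,0,0,0],"z":[0,0,0,0,0],"aperture":[0.068,0.076,0.091,0.091,0.091]}'
python3 steer.py '{"drx":[0,0,0,0,0],"dry":[0,0,0,0,0],"drz":[0,0,0,0,0],"x":[0,0,0,0,0],"y":[0,0,0,0,0],"z":[-0.025,-0.05,-0.075,-0.0875,-0.0875],"aperture":[0.091,0.091,0.091,0.091,0.091]}'
python3 steer.py '{"drx":[0,0,0,0,0],"dry":[0,0,0,0,0],"drz":[0,0,0,0,0],"x":[0,0,0,0,0],"y":[0.1,0.1,0.1,0.1,0.1],"z":[0,0,0,0,0],"aperture":[0.091,0.091,0.091,0.091,0.091]}'
python3 steer.py '{"drx":[0,0,0,0],"dry":[0,0,0,0],"drz":[0,0,0,0],"x":[0,0,0,0],"y":[0.1,0.1,0.1,0],"z":[0,0,0,0],"aperture":[0.091,0.091,0.091,0.091]}'
python3 - <<'E'
from h import *
o=[]
for n,(r,c) in(("scene",(215,225)),("top",(145,245))):
    i=viewer.snapshot(n); cv2.imwrite(f"pics/{n}3.png",i[:,:,::-1]); m=brass(n,i)
    z=np.zeros_like(m); z[r:r+75,c:c+110]=m[r:r+75,c:c+110]
    P=np.argwhere(z)[:,::-1]; W=np.array([ray(n,p,.062)[:2] for p in P],np.float32)
    ctr,R=cv2.minEnclosingCircle(W); g=W.mean(0); print(n,len(P),ctr,R,'yaw',np.degrees(np.arctan2(*(ctr-g)[::-1])))
    o.append(np.clip(cv2.resize(i[r:r+60,c:c+110,::-1],(550,300),interpolation=cv2.INTER_CUBIC)*1.8,0,255).astype('uint8'))
cv2.imwrite("pics/end.png",np.vstack(o))
E
```

```text
position: [0.5606, -0.0352, 0.0516]
ft_force: [-0.2, -0.8, -3.1]
clock: 8.35
position: [0.5606, -0.0352, 0.0513]
eef_rot: [0.991, -0.13, 0.0, -0.0]
ft_force: [-0.1, 0.1, -0.5]
width: 0.0902
finger_force: 0.0
clock: 8.77
position: [0.56, -0.0351, 0.1832]
eef_rot: [0.991, -0.131, -0.0, 0.0]
ft_force: [0.4, -0.6, 0.2]
width: 0.0913
finger_force: 0.0
clock: 9.18
position: [0.508, -0.23, 0.1824]
eef_rot: [0.991, -0.13, 0.0, 0.0]
ft_force: [0.0, 0.8, -0.1]
width: 0.091
finger_force: 0.0
clock: 9.52
position: [0.4764, -0.3496, 0.1825]
eef_rot: [0.991, -0.132, 0.001, 0.001]
ft_force: [1.9, -0.4, 1.0]
width: 0.0909
finger_force: 0.0
scene 303 (0.5600507259368896, -0.03602396696805954) 0.03218541294336319 yaw -156.78051395996673
top 176 (0.570442795753479, -0.02641851268708706) 0.027790790423750877 yaw -154.33271491462355
```

View pics/end.png

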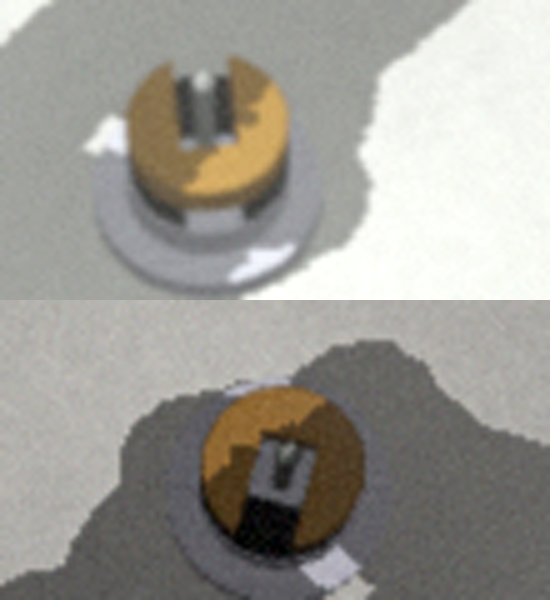

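The picture shows the brass disc flat and concentric on the black disc. Its slot, near (270,510), points opposite to the black slot, and the stem is inside it. Handing in.

```bash
python3 steer.py '{"drx":[0,0],"dry":[0,0],"drz":[0,0],"x":[0,0],"y":[0,0],"z":[0,0],"aperture":[0.091,0.091]}'|tail -2; python3 -c "
from cell import bot, viewer, get_state
print(bot.close_job())"
```

```text
width: 0.091
finger_force: 0.0
the job is handed in; nothing more can be done
None
```

The brass disc lies flat on the black disc round the stem, slots opposed, set down gently and released, and the job is handed in at about 10 s; no verdict was printed.

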